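Draw the torch-parts tray into its dock and bolt it

TASK

Slide the steel parts tray across the welding bench towards the robot by hooking the fingertips behind its far wall, between the guides of the dock, until you feel it bed squarely on both rubber buffers of the stop, and keep pulling it steadily against them for about a second with roughly 10 N more than it takes to slide it (never press the stop with more than 25 N; the tray stays flat on the bench). Then gently push the bolt by its T-handle fully across behind the tray so that it cannot slip back, and let go; leave the other things on the bench where they are.

Things in the scene. Friction and masses are not known exactly. Their poses are not given: they have to be found in the camera images.
- tray: Loose open steel tray, 120 mm deep (its x), 200 wide (y), 45 high, walls 4 mm, 0.5 to 1 kg; black insert to 26 mm high with copper and brass torch parts fixed on it. Origin: centre of its underside; +x to the far wall, away from the dock. Takes 2 to 8 N to drag, differing each time. Two fingertips spread along the far wall keep it from turning; one alone lets it swing.
- tray_lip (a point): Middle of the top edge of the tray's far wall, at the wall's outer face: 60 mm along the tray's +x from its origin, 45 mm above the bench. Bench is clear behind the wall.
- dock: Dock on the bench; frame: +x towards the tray, origin on the bench. A blue stop bar with two hard rubber buffers (y = +-65 mm, 8 to 34 high) is clamped at a place not measured, new each time: buffer faces at x = s - 60, s between 0 and 40 mm. Fixed guides 30 high: inner faces at y = +-104 from x = -19 to 8, flaring to +-128 at x = 57. Tray home: its origin at x = s, y within 4, square.
- bolt (a joint): Bolt travel in m along the dock's -y: 0 back, 0.055 across (end stop); stays put, 2.5 N to slide. Square 10 mm bar on the stop at x = s + 67.5 mm, 20 high: passes 2.5 mm behind the far wall of a tray that is home, else hits it. Tip at y = 126 at 0. Push from its +y side on a black T-handle 100 mm long in x (middle over bar), 12 wide, 35 to 47 high, y = 231 at 0. Housing 34 high, y 140 to 164.
- brick_c (a point): Centre of a loose fire brick, 110 by 100 by 60 mm: to be left alone.
- collar_c (a point): Centre of a loose steel pipe collar, 60 mm in diameter, 45 mm high: to be left alone.
- spanner_grip (a point): Middle of the handle of a loose spanner lying on the bench: to be left alone.
Things that resemble listed ones, but are neither listed nor needed, are in the scene too. There is more than one size of the tray; the job needs the middle-sized.

How it is judged:
By the outcome, as a careful person would: the job done as asked, in the order asked, and still so for the second after the job is handed in, with the robot touching nothing.
It also fails if it takes over 69 s, if anything falls off the work surface, if the arm or the gripper's body presses on something with over 40 N, if the wrist force passes 120 N, or if a joint passes its speed limit or range.

ROBOT

A 6-joint arm with a two-finger parallel gripper is mounted at the origin on the work surface. World frame = base frame: x ahead of the robot, y to its left, z up, the work surface at z = 0. Lengths are in m, angles in rad, forces in N, time in s.
With the tool pointing down it reaches from about 0.3 to 0.775 m from the base axis. Payload 14.6 kg.
Tool frame: the origin (TCP) lies midway between the tips of the shut fingers; the grasp point (between the pads) lies 19 mm behind it (grasp_offset is the distance from the TCP to the grasp point, in m); z points along the fingers, y is the line along which they close (so a half turn about z gives the same grasp; the last joint's range is limited). The gripper opens to 94 mm and grips with 3 to 60 N. Pads are 16 mm wide; open, the fingers measure 119 mm over their backs; the gripper's body (75 mm by 177 mm) begins 78 mm behind the grasp point.
Start: joints at [-0.067, 0.3, 1.521, -0, 1.321, -0.067], TCP at [0.55, -0, 0.205] pointing down, gripper open.
Joint ranges: [-3.03, 3.03], [-0.79, 2.21], [0.23, 2.52], [-1.04, 4.18], [0, 3.07], [-2.55, 2.55]. Speed limits (rad/s): [2.22, 2.22, 2.57, 3.14, 3.14, 3.14].

INTERFACE

Orientations are given as [roll, pitch, yaw] about the fixed x, y, z axes, in that order (R = Rz(yaw) Ry(pitch) Rx(roll)).
In Python, from station import * gives the robot as it stands. The module is installed in compiled form; this text tells all that it offers.
- The arm moves only by the tool send_rows, never from a script. Its argument "rows" is a list of rows, each an object of numbers: "dx", "dy", "dz": the shift along the tool's x, y, z in mm; "roll": the turn about the tool's z in degrees; "jaw": the closure, from -1 (fully open) to 1 (shut). In form: [{"dx": .., "dy": .., "dz": .., "roll": .., "jaw": ..}, ...]. A call has 1 to 12 rows; each row shifts and turns the commanded pose from where the row before left it, along the tool's axes as they then stand; what a row does not reach is not made up. A row lasts 1/12 s, in which the tool goes at most 41.7 mm and 7.16 degrees, less where a joint would pass 70% of its speed; a pose out of reach is approached as far as the arm can. A call is refused whole if a number of a shift passes 41.7 or a number of a turn 7.16, either way. A call with a gripper value outside its range is refused whole. The fingers move at their own pace and stop on an object; "force" is the grip in N (left out, the last holds). Time passes only in rows, so rows that do not move let the fingers close. It gives the time, the measured TCP pose, the force, the opening and the grip force at its end, in the units of the state.
- get_obs(): the state, without advancing time (a new reading comes with each control period).
- camera(name): name is "scene" or "side" or "wrist"; returns a dict with "frame" (420x560x3 uint8, red, green, blue), "z_map" (420x560 float32, m along the optical axis (not along the pixel's ray), 0 where there is no reading), "camera_matrix" (3x3 intrinsics, pixels), "rvec" (rotation vector, rad) and "tvec" (3), from world to camera coordinates, as OpenCV has them. Camera axes: x right, y down, z forward; pixel columns grow to the right and rows downward; lengths in m; the calibration is good to about 2 mm. A picture is of the moment at which its call begins.
- hand_in(): hands the job in; it is judged then, once.
The state is a dict: "time_s": time; "qpos": joint angles; "joint_vel": joint speeds; "tau": joint torques, N m; "ee_pos": TCP position; "eef_rot": TCP orientation; "force": force on the tool from outside, world axes, zero at the start; "moment": the same for the moment, N m; "grip_width": finger opening in m; "grip_force": force on a finger pad.
Only numpy, scipy, OpenCV 4.12 (cv2) and the standard library are available. Lean on these libraries where they do the work, as an engineer would, in place of code of your own. Each camera call takes 0.05 s, during which the arm holds its last target. There are 200 camera calls.

## Working session

There is one attempt and no reset: what is moved stays moved. The work goes in short steps, Python scripts to look and compute and a tool call to move; the robot and the scene stay as the last step left them, time stands still between calls to the robot, and variables do not carry over. Pictures are saved under pics/ and viewed, at most 10 in all, crops included, and the job is handed in when it is done.

Besides the shell and the picture viewer there is one more tool, called by a JSON object that holds its "op" and its "data". send_rows: Moves the arm, as the interface text tells. Its arguments: {"type":"object","properties":{"rows":{"type":"array"},"force":{"type":"number"}},"required":["rows"]}

```bash
mkdir -p pics; cat > h.py <<'E'
from station import *
import numpy as np, cv2
def pts(c):
    K=np.array(c["camera_matrix"]);R=cv2.Rodrigues(np.array(c["rvec"],float))[0];t=np.array(c["tvec"],float).ravel()
    z=c["z_map"];v,u=np.mgrid[:z.shape[0],:z.shape[1]]
    P=np.stack([(u-K[0,2])/K[0,0]*z,(v-K[1,2])/K[1,1]*z,z],-1)
    W=(P-t)@R
    W[z==0]=np.nan
    return W
def ray(c,u,v,h):
    K=np.array(c["camera_matrix"]);R=cv2.Rodrigues(np.array(c["rvec"],float))[0];t=np.array(c["tvec"],float).ravel()
    d=R.T@np.array([(u-K[0,2])/K[0,0],(v-K[1,2])/K[1,1],1]);o=-R.T@t
    return o+d*(h-o[2])/d[2]
E
python3 - <<'E'
from h import *
import pickle
o=get_obs();print({k:np.round(v,3) for k,v in o.items()})
D={n:camera(n) for n in("scene","side","wrist")}
pickle.dump(D,open("d0.pkl","wb"))
for n,c in D.items():
    cv2.imwrite(f"pics/{n}0.png",c["frame"][:,:,::-1])
    R=cv2.Rodrigues(np.array(c["rvec"],float))[0];print(n,-R.T@np.ravel(c["tvec"]),(c["z_map"]==0).mean())
E
```

```text
{'time_s': np.float64(0.0), 'qpos': array([-0.067,  0.301,  1.522, -0.   ,  1.321, -0.067]), 'joint_vel': array([-0.002, -0.   , -0.001, -0.001, -0.   , -0.   ]), 'tau': array([-2.0000e-03, -5.3181e+01, -3.5274e+01,  7.1000e-02,  2.4000e-02,
       -0.0000e+00]), 'ee_pos': array([0.55 , 0.   , 0.205]), 'eef_rot': array([-3.14 , -0.   ,  1.571]), 'force': array([-0.081, -0.53 , -0.321]), 'moment': array([ 0.019, -0.064, -0.004]), 'grip_force': np.float64(0.0), 'grip_width': np.float64(0.094)}
scene [ 1.14917845 -0.57294815  0.6839124 ] 0.004047619047619047
side [0.23974053 0.91151479 0.78320213] 0.004034863945578232
wrist [0.54945069 0.07969381 0.38469845] 0.003971088435374149
```

View pics/scene0.png

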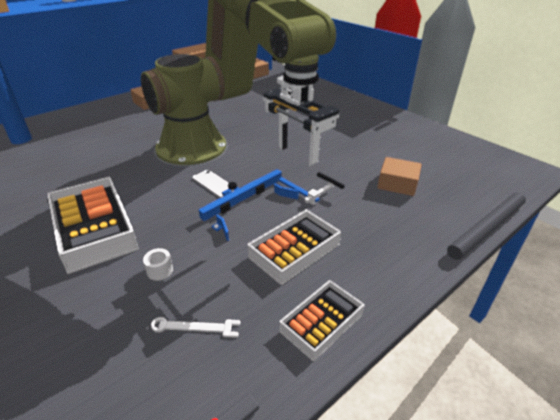

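View pics/side0.png

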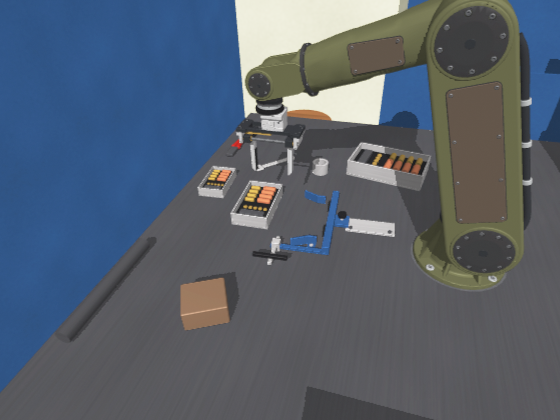

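Scene view: three trays (large at (90,220), middle at (295,245), small at (322,318)). The blue stop bar runs (205,208)-(280,178), the T-handle is at (330,180), the brick at (400,175), the collar at (158,264) and the spanner at (195,327). Next I'll measure with the depth points.

```bash
python3 - <<'E'
from h import *
import pickle
D=pickle.load(open("d0.pkl","rb"))
for n in("scene","side"):
    c=D[n];W=pts(c);f=c["frame"].astype(int);hsv=cv2.cvtColor(c["frame"],cv2.COLOR_RGB2HSV)
    z=W[...,2];inb=(W[...,0]>.25)&(W[...,0]<1.0)&(abs(W[...,1])<.6)
    print(n,"bench z",np.nanmedian(z[inb&(abs(z)<.01)]))
    blue=(hsv[...,0]>100)&(hsv[...,0]<130)&(hsv[...,1]>150)&(hsv[...,2]>60)&inb&(z>.004)&(z<.12)
    k,l,s,_=cv2.connectedComponentsWithStats(blue.astype(np.uint8))
    for i in range(1,k):
        if s[i,4]<25: continue
        p=W[l==i];r=cv2.minAreaRect((p[:,:2]*1000).astype(np.float32));print(" blue",s[i],np.round(r[0]),np.round(r[1]),round(r[2],1),"z",np.round(np.percentile(p[:,2],[5,95])*1000))
    obj=inb&(z>.03)&(z<.075)&~blue
    k,l,s,_=cv2.connectedComponentsWithStats(obj.astype(np.uint8))
    for i in range(1,k):
        if s[i,4]<25: continue
        p=W[l==i];r=cv2.minAreaRect((p[:,:2]*1000).astype(np.float32));print(" obj",s[i],np.round(r[0]),np.round(r[1]),round(r[2],1),"z",np.round(np.percentile(p[:,2],[5,95])*1000), f[l==i].mean(0).round())
# ortho colour+height map at 2mm
    M=np.zeros((400,400,3),np.uint8)
    m=inb&(z>-.01)&(z<.1);order=np.argsort(z[m])
    q=W[m][order];cc=c["frame"][m][order]
    a=((0.9-q[:,0])/.0015).astype(int);b=((.3-q[:,1])/.0015).astype(int);g=(a>=0)&(a<400)&(b>=0)&(b<400)
    M[a[g],b[g]]=cc[g];cv2.imwrite(f"pics/ortho_{n}.png",M[:,:,::-1])
a=np.hstack([cv2.imread("pics/ortho_scene.png"),cv2.imread("pics/ortho_side.png")]);cv2.imwrite("pics/ortho.png",a)
E
```

```text
scene bench z -0.0005800699595408817
 blue [ 199  170  108   70 1396] [414. -44.] [165. 303.] 0.2 z [11. 40.]
 obj [379 157  43  32 953] [620. 364.] [110. 104.] 27.7 z [34. 61.] [165. 124.  92.]
 obj [317 172  28  17 157] [511. 175.] [99. 16.] 4.3 z [36. 48.] [46. 46. 48.]
 obj [228 182   9   8  57] [349. -62.] [23. 28.] 54.1 z [39. 47.] [45. 45. 51.]
 obj [308 190  11   7  47] [516. 102.] [23. 24.] 6.2 z [31. 35.] [225. 224. 226.]
 obj [ 449  193   77   61 1132] [901. 370.] [344.  36.] 89.9 z [31. 41.] [91. 91. 98.]
 obj [220 202  10   6  25] [ 399. -123.] [ 9. 29.] 9.1 z [31. 36.] [35. 38. 46.]
 obj [  54  204   82   61 2312] [ 302. -442.] [166. 132.] 79.7 z [33. 61.] [131. 125. 118.]
 obj [ 248  210   93   66 1823] [634. -78.] [123. 202.] 2.5 z [31. 45.] [173. 143. 119.]
 obj [300 220  29  20 225] [631.  -9.] [82. 24.] 3.1 z [32. 38.] [84. 84. 90.]
 obj [143 249  28  23 383] [ 481. -365.] [60. 59.] 5.3 z [31. 46.] [179. 177. 178.]
 obj [280 281  84  71 466] [ 828. -178.] [ 94. 155.] 3.9 z [31. 36.] [187. 185. 187.]
 obj [309 305  14  12  64] [ 812. -182.] [33. 13.] 3.9 z [30. 33.]
[... 501 characters left out ...]
 [34. 62.] [140. 136. 133.]
 obj [313 158  16  12 143] [ 475. -362.] [61. 60.] 60.6 z [31. 47.] [169. 166. 167.]
 obj [198 166  38  26 203] [ 824. -178.] [ 95. 161.] 3.0 z [30. 36.] [181. 155. 144.]
 obj [231 181  52  41 977] [630. -78.] [121. 209.] 1.9 z [31. 46.] [173. 149. 129.]
 obj [338 211   9   8  58] [345. -60.] [25. 29.] 10.8 z [37. 48.] [44. 45. 50.]
 obj [  55  238   93   99 1295] [895. 369.] [343.  37.] 89.6 z [31. 41.] [84. 84. 88.]
 obj [272 238   9   7  50] [511. 103.] [23. 25.] 6.9 z [31. 37.] [201. 198. 199.]
 obj [253 251  35  10 189] [507. 177.] [98. 16.] 3.5 z [36. 49.] [52. 52. 54.]
 obj [ 181  278   48   45 1778] [615. 368.] [110. 102.] 28.3 z [37. 62.] [155. 121.  96.]
```

View pics/ortho.png

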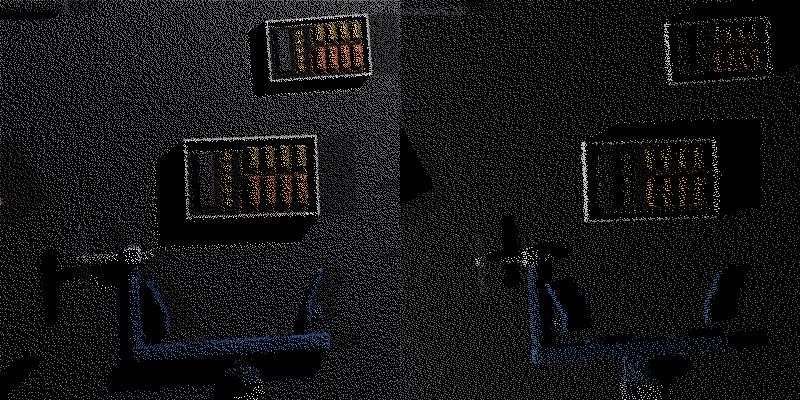

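View pics/wrist0.png

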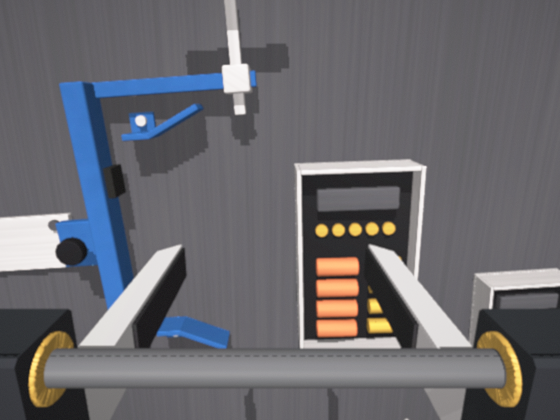

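Ortho view (two cameras side by side): the middle tray is centred near world (632,-78) mm with a yaw of about 2-3°. The dock is yawed about 3-4° and its guides open towards the tray. The wrist view shows the tray's far wall and the bolt housing at (236,78). Now I'll fit lines to get exact values.

```bash
cat > fit.py <<'E'
from h import *
def line(p):
    p=np.asarray(p,np.float32)*1000
    vx,vy,x,y=cv2.fitLine(p,cv2.DIST_HUBER,0,.01,.01).ravel()
    return np.degrees(np.arctan2(vy,vx)),np.round([x,y],1),len(p)
def tray(c,W,guess):
    z=W[...,2];f=c["frame"].astype(int);br=(f.min(-1)>110)&(f.max(-1)-f.min(-1)<40)
    m=br&(z>.040)&(z<.049)&(abs(W[...,0]-guess[0])<.09)&(abs(W[...,1]-guess[1])<.13)
    p=(W[m][:,:2]*1000).astype(np.float32)
    # trim outliers
    r=cv2.minAreaRect(p);return r,len(p)
E
python3 - <<'E'
from fit import *
import pickle
D=pickle.load(open("d0.pkl","rb"))
for n in("scene","side","wrist"):
    c=D[n];W=pts(c);z=W[...,2];x=W[...,0];y=W[...,1];hsv=cv2.cvtColor(c["frame"],cv2.COLOR_RGB2HSV);f=c["frame"].astype(int)
    print(n)
    try:print(" tray",tray(c,W,(.632,-.078)))
    except Exception as e:print(e)
    blue=(hsv[...,0]>100)&(hsv[...,0]<130)&(hsv[...,1]>150)&(x>.3)&(x<.6)
    for nm,m in (("bar",blue&(z>.036)&(z<.046)&(y<.05)&(x<.44)),("arm",blue&(z>.008)&(y>.07)&(x>.44)),
      ("guide+",blue&(z>.026)&(z<.033)&(y>.0)&(y<.07)&(x>.405)),("guide-",blue&(z>.026)&(z<.033)&(y<-.13)&(x>.395)),
      ("handle",(f.max(-1)<90)&(z>.042)&(z<.052)&(abs(x-.51)<.07)&(abs(y-.176)<.03)),
      ("housing",(f.min(-1)>120)&(z>.030)&(z<.038)&(abs(x-.513)<.03)&(abs(y-.102)<.03)),
      ("bolt",(f.min(-1)>120)&(z>.010)&(z<.026)&(abs(x-.513)<.03)&(y>.05)&(y<.18))):
        if m.sum()<8: print(" ",nm,m.sum());continue
        p=W[m];print(" ",nm,*line(p[:,:2]),"x",np.round(np.percentile(p[:,0],[1,50,99])*1000),"y",np.round(np.percentile(p[:,1],[1,50,99])*1000),"z",np.round(np.median(p[:,2])*1000,1))
        if nm[:3]=="gui" or nm=="handle": print("    rect",cv2.minAreaRect((p[:,:2]*1000).astype(np.float32)), [np.round(q*1000) for q in (p[p[:,0].argmin()],p[p[:,0].argmax()])])
E
```

```text
scene
 tray (((633.5850219726562, -77.340576171875), (123.31094360351562, 201.54190063476562), 2.571719169616699), 497)
  bar -86.040596 [381.8 -79.1] 396 x [362. 382. 398.] y [-192.  -82.   47.] z 38.4
  arm 5.1587744 [472.2  94.2] 99 x [442. 471. 532.] y [ 70.  94. 106.] z 18.2
  guide+ 20.270006 [433.7  55.8] 42 x [407. 438. 466.] y [47. 55. 70.] z 28.7
    rect ((437.7857360839844, 56.201839447021484), (63.530941009521484, 9.516305923461914), 20.758708953857422) [array([407.,  47.,  30.]), array([467.,  68.,  27.])]
  guide- -9.884188 [ 446.3 -168.9] 86 x [395. 435. 496.] y [-192. -169. -146.] z 28.9
    rect ((443.5277404785156, -162.02740478515625), (101.21937561035156, 53.39873123168945), 5.3164801597595215) [array([ 395., -178.,   27.]), array([ 496., -182.,   27.])]
  handle 3.7951202 [513.6 173.3] 104 x [463. 515. 560.] y [167. 174. 185.] z 45.9
    rect ((510.8001708984375, 175.48171997070312), (99.2817153930664, 15.9450044631958), 4.265615940093994) [array([461., 175.,  46.]), array([560., 176.,  46.])]
  housing 49.485577 [515.6 100.7] 47 x [505. 517. 528.] y [ 90. 101. 
[... 1543 characters left out ...]
71.  98. 107.] z 19.7
  guide+ 21.375063 [438.4  57.8] 425 x [406. 438. 466.] y [48. 55. 70.] z 30.6
    rect ((437.4401550292969, 57.26849365234375), (66.95600128173828, 11.040356636047363), 19.38307762145996) [array([405.,  52.,  31.]), array([468.,  70.,  27.])]
  guide- -16.454756 [ 460.3 -169.1] 422 x [420. 457. 493.] y [-181. -167. -160.] z 30.4
    rect ((457.64337158203125, -168.3380584716797), (11.512590408325195, 77.25022888183594), 76.50141143798828) [array([ 419., -164.,   30.]), array([ 494., -181.,   29.])]
  handle 0
  housing 47.751034 [513.9 101.6] 740 x [502. 514. 526.] y [ 89. 101. 113.] z 34.4
  bolt -86.18713 [512.5 125.9] 765 x [505. 512. 525.] y [ 71. 132. 167.] z 25.1
```

{"op": "send_rows", "data": {"rows": [{"roll": 7.15,"jaw": -1},{"roll": 7.15,"jaw": -1},{"roll": 7.15,"jaw": -1},{"roll": 7.15,"jaw": -1},{"roll": 7.15,"jaw": -1},{"roll": 7.15,"jaw": -1},{"roll": 7.15,"jaw": -1},{"roll": 7.15,"jaw": -1},{"roll": 7.15,"jaw": -1},{"roll": 7.15,"jaw": -1},{"roll": 7.15,"jaw": -1},{"roll": 7.15,"jaw": -1}]}}

```text
invalid input at $.rows[0]: expected keys dx, dy, dz, roll, jaw
```

{"op": "send_rows", "data": {"rows": [{"roll": 2,"jaw": -1},{"dx": 28,"dy": 14,"jaw": -1},{"dx": 28,"dy": 14,"jaw": -1},{"dx": 28,"dy": 14,"jaw": -1},{"dx": 28,"dy": 14,"jaw": -1},{"dx": 28,"dy": 14,"jaw": -1},{"dx": 28,"dy": 11,"jaw": -1},{"jaw": -1},{"jaw": -1}]}}

```text
invalid input at $.rows[0]: expected keys dx, dy, dz, roll, jaw
```

{"op": "send_rows", "data": {"rows": [{"dx": 0,"dy": 0,"dz": 0,"roll": 7.15,"jaw": -1},{"dx": 0,"dy": 0,"dz": 0,"roll": 7.15,"jaw": -1},{"dx": 0,"dy": 0,"dz": 0,"roll": 7.15,"jaw": -1},{"dx": 0,"dy": 0,"dz": 0,"roll": 7.15,"jaw": -1},{"dx": 0,"dy": 0,"dz": 0,"roll": 7.15,"jaw": -1},{"dx": 0,"dy": 0,"dz": 0,"roll": 7.15,"jaw": -1},{"dx": 0,"dy": 0,"dz": 0,"roll": 7.15,"jaw": -1},{"dx": 0,"dy": 0,"dz": 0,"roll": 7.15,"jaw": -1},{"dx": 0,"dy": 0,"dz": 0,"roll": 7.15,"jaw": -1},{"dx": 0,"dy": 0,"dz": 0,"roll": 7.15,"jaw": -1},{"dx": 0,"dy": 0,"dz": 0,"roll": 7.15,"jaw": -1},{"dx": 0,"dy": 0,"dz": 0,"roll": 7.15,"jaw": -1}]}}

```text
time_s: 1.15
ee_pos: [0.5499, 0.0, 0.2052]
eef_rot: [-3.142, 0.0, 0.067]
force: [0.8, 0.3, -0.1]
grip_width: 0.0942
grip_force: 0.0
```

{"op": "send_rows", "data": {"rows": [{"dx": 0,"dy": 0,"dz": 0,"roll": 2,"jaw": -1},{"dx": 28,"dy": 14,"dz": 0,"roll": 0,"jaw": -1},{"dx": 28,"dy": 14,"dz": 0,"roll": 0,"jaw": -1},{"dx": 28,"dy": 14,"dz": 0,"roll": 0,"jaw": -1},{"dx": 28,"dy": 14,"dz": 0,"roll": 0,"jaw": -1},{"dx": 28,"dy": 14,"dz": 0,"roll": 0,"jaw": -1},{"dx": 28,"dy": 10,"dz": 0,"roll": 0,"jaw": -1},{"dx": 0,"dy": 0,"dz": 0,"roll": 0,"jaw": -1},{"dx": 0,"dy": 0,"dz": 0,"roll": 0,"jaw": -1},{"dx": 0,"dy": 0,"dz": 0,"roll": 0,"jaw": -1}]}}

```text
time_s: 1.98
ee_pos: [0.7205, -0.0733, 0.2049]
eef_rot: [-3.141, 0.001, 0.039]
force: [0.3, 0.1, -0.3]
grip_width: 0.094
grip_force: 0.0
```

```bash
python3 - <<'E'
from fit import *
o=get_obs();print({k:np.round(o[k],4) for k in("time_s","qpos","ee_pos","eef_rot","force","moment")})
c=camera("wrist");W=pts(c);print(tray(c,W,(.632,-.078)))
cv2.imwrite("pics/w1.png",c["frame"][:,:,::-1])
E
```

```text
{'time_s': np.float64(1.9833), 'qpos': array([-1.5190e-01,  7.1760e-01,  9.0780e-01,  1.0000e-04,  1.5172e+00,
        1.3804e+00]), 'ee_pos': array([ 0.7205, -0.0733,  0.2049]), 'eef_rot': array([-3.1413e+00,  1.0000e-03,  3.8500e-02]), 'force': array([ 0.3236,  0.0933, -0.3339]), 'moment': array([ 0.0989,  0.1165, -0.023 ])}
(((632.3981323242188, -77.21704864501953), (120.66413116455078, 200.46612548828125), 2.0839858055114746), 2752)
```

View pics/w1.png

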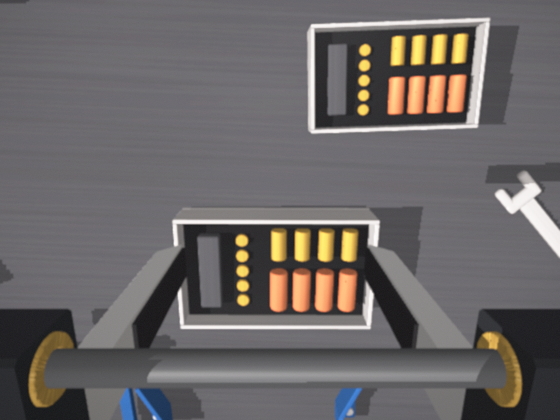

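The wrist view shows the tray centred between the fingers, with its far wall's top edge at row 215 and the bench behind it clear. I'll lower behind the wall.

{"op": "send_rows", "data": {"rows": [{"dx": 0,"dy": 0,"dz": 30,"roll": 0,"jaw": -1},{"dx": 0,"dy": 0,"dz": 30,"roll": 0,"jaw": -1},{"dx": 0,"dy": 0,"dz": 30,"roll": 0,"jaw": -1},{"dx": 0,"dy": 0,"dz": 30,"roll": 0,"jaw": -1},{"dx": 0,"dy": 0,"dz": 30,"roll": 0,"jaw": -1},{"dx": 0,"dy": 0,"dz": 25,"roll": 0,"jaw": -1},{"dx": 0,"dy": 0,"dz": 10,"roll": 0,"jaw": -1},{"dx": 0,"dy": 0,"dz": 8,"roll": 0,"jaw": -1},{"dx": 0,"dy": 0,"dz": 0,"roll": 0,"jaw": -1},{"dx": 0,"dy": 0,"dz": 0,"roll": 0,"jaw": -1}]}}

```text
time_s: 2.87
ee_pos: [0.7215, -0.0734, 0.0143]
eef_rot: [3.141, -0.002, 0.039]
force: [0.1, -0.1, -0.4]
grip_width: 0.0939
grip_force: 0.0
```

{"op": "send_rows", "data": {"rows": [{"dx": -3,"dy": 0,"dz": 0,"roll": 0,"jaw": -1},{"dx": -3,"dy": 0,"dz": 0,"roll": 0,"jaw": -1},{"dx": -3,"dy": 0,"dz": 0,"roll": 0,"jaw": -1},{"dx": -3,"dy": 0,"dz": 0,"roll": 0,"jaw": -1},{"dx": -3,"dy": 0,"dz": 0,"roll": 0,"jaw": -1},{"dx": -2,"dy": 0,"dz": 0,"roll": 0,"jaw": -1},{"dx": -2,"dy": 0,"dz": 0,"roll": 0,"jaw": -1},{"dx": -2,"dy": 0,"dz": 0,"roll": 0,"jaw": -1},{"dx": 0,"dy": 0,"dz": 0,"roll": 0,"jaw": -1}]}}

```text
time_s: 3.62
ee_pos: [0.6999, -0.0743, 0.0126]
eef_rot: [3.142, -0.001, 0.038]
force: [2.1, 0.5, 1.2]
grip_width: 0.0938
grip_force: 0.7
```

{"op": "send_rows", "data": {"rows": [{"dx": -3,"dy": -0.7,"dz": 0,"roll": 0,"jaw": -1},{"dx": -4,"dy": -1,"dz": 0,"roll": 0,"jaw": -1},{"dx": -4,"dy": -1,"dz": 0,"roll": 0,"jaw": -1},{"dx": -4,"dy": -1,"dz": 0,"roll": 0,"jaw": -1},{"dx": -4,"dy": -1,"dz": 0,"roll": 0,"jaw": -1},{"dx": -4,"dy": -1,"dz": 0,"roll": 0,"jaw": -1},{"dx": -4,"dy": -1,"dz": 0,"roll": 0,"jaw": -1},{"dx": -4,"dy": -1,"dz": 0,"roll": 0,"jaw": -1},{"dx": -4,"dy": -1,"dz": 0,"roll": 0,"jaw": -1},{"dx": -4,"dy": -1,"dz": 0,"roll": 0,"jaw": -1}]}}

```text
time_s: 4.45
ee_pos: [0.6606, -0.0661, 0.0128]
eef_rot: [3.141, -0.001, 0.038]
force: [5.3, -1.6, -1.3]
grip_width: 0.0938
grip_force: 2.2
```

```bash
cat > st.py <<'E'
from fit import *
o=get_obs();e=o["ee_pos"]*1000;print({k:np.round(o[k],3) for k in("time_s","ee_pos","eef_rot","force","moment")})
yaw=o["eef_rot"][2];g=(o["ee_pos"][0]-.068,o["ee_pos"][1])
for n in("wrist","side","scene"):
    c=camera(n);W=pts(c)
    try:
        r,k=tray(c,W,g);d=np.array(r[0])-[456.6,-54.1];a=np.radians(3.8)
        print(n,np.round(r[0],1),np.round(r[1],1),round(r[2],2),k,"dock rel",np.round([d@[np.cos(a),np.sin(a)],d@[-np.sin(a),np.cos(a)]],1),
         "tcp-tray",np.round(e[:2]-r[0],1))
    except Exception as x: print(n,x)
    m=c["frame"]
    cv2.imwrite(f"pics/st_{n}.png",m[:,:,::-1])
E
python3 st.py
```

```text
{'time_s': np.float64(4.45), 'ee_pos': array([ 0.661, -0.066,  0.013]), 'eef_rot': array([ 3.141e+00, -1.000e-03,  3.800e-02]), 'force': array([ 5.285, -1.639, -1.337]), 'moment': array([-0.086, -0.724,  0.166])}
wrist [658.2 -66.4] [ 23.6 198.9] 2.2 4202 dock rel [200.3 -25.6] tcp-tray [2.4 0.3]
side [597.1 -68.1] [138.7 207.5] 2.06 257 dock rel [139.3 -23.3] tcp-tray [63.4  2. ]
scene [600.6 -68.2] [141.8 202.2] 1.66 342 dock rel [142.7 -23.6] tcp-tray [60.   2.1]
```

{"op": "send_rows", "data": {"rows": [{"dx": -4,"dy": -1,"dz": 0,"roll": 0,"jaw": -1},{"dx": -4,"dy": -1,"dz": 0,"roll": 0,"jaw": -1},{"dx": -4,"dy": -1,"dz": 0,"roll": 0,"jaw": -1},{"dx": -4,"dy": -1,"dz": 0,"roll": 0,"jaw": -1},{"dx": -4,"dy": -1,"dz": 0,"roll": 0,"jaw": -1},{"dx": -4,"dy": -1,"dz": 0,"roll": 0,"jaw": -1},{"dx": -4,"dy": -1,"dz": 0,"roll": 0,"jaw": -1},{"dx": -4,"dy": -1,"dz": 0,"roll": 0,"jaw": -1},{"dx": -4,"dy": -1,"dz": 0,"roll": 0,"jaw": -1},{"dx": -4,"dy": -1,"dz": 0,"roll": 0,"jaw": -1},{"dx": -4,"dy": -1,"dz": 0,"roll": 0,"jaw": -1},{"dx": -4,"dy": -1,"dz": 0,"roll": 0,"jaw": -1}]}}

```text
time_s: 5.6
ee_pos: [0.6118, -0.0559, 0.0125]
eef_rot: [3.142, -0.0, 0.038]
force: [5.4, -1.8, 1.5]
grip_width: 0.0944
grip_force: 3.0
```

{"op": "send_rows", "data": {"rows": [{"dx": -4,"dy": -1,"dz": 0,"roll": -0.2,"jaw": -1},{"dx": -4,"dy": -1,"dz": 0,"roll": -0.2,"jaw": -1},{"dx": -4,"dy": -1,"dz": 0,"roll": -0.2,"jaw": -1},{"dx": -4,"dy": -1,"dz": 0,"roll": -0.2,"jaw": -1},{"dx": -4,"dy": -1,"dz": 0,"roll": -0.2,"jaw": -1},{"dx": -4,"dy": -1,"dz": 0,"roll": -0.2,"jaw": -1},{"dx": -4,"dy": -1,"dz": 0,"roll": -0.2,"jaw": -1},{"dx": -4,"dy": -1,"dz": 0,"roll": -0.2,"jaw": -1}]}}

```text
time_s: 6.27
ee_pos: [0.5796, -0.0495, 0.0126]
eef_rot: [3.141, -0.001, 0.067]
force: [7.2, -0.5, 3.1]
grip_width: 0.0942
grip_force: 3.7
```

```bash
python3 st.py
```

```text
{'time_s': np.float64(6.267), 'ee_pos': array([ 0.58 , -0.05 ,  0.013]), 'eef_rot': array([ 3.141e+00, -1.000e-03,  6.700e-02]), 'force': array([ 7.189, -0.464,  3.073]), 'moment': array([-0.166, -1.224,  0.015])}
wrist [577.3 -49.7] [ 24.  198.8] 4.13 4175 dock rel [120.8  -3.6] tcp-tray [2.3 0.2]
side [515.5 -55.4] [136.8 209.9] 3.44 258 dock rel [58.7 -5.2] tcp-tray [64.1  5.9]
scene [519.4 -54.2] [140.6 201. ] 3.47 285 dock rel [62.6 -4.2] tcp-tray [60.3  4.6]
```

View pics/st_scene.png

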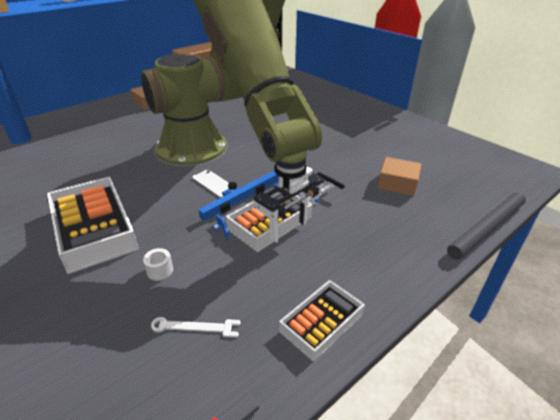

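The tray follows and is now in the flare, squared, with about 4 mm of lateral error and about 55 mm to go.

{"op": "send_rows", "data": {"rows": [{"dx": -4,"dy": -0.6,"dz": 0,"roll": 0,"jaw": -1},{"dx": -4,"dy": -0.6,"dz": 0,"roll": 0,"jaw": -1},{"dx": -4,"dy": -0.6,"dz": 0,"roll": 0,"jaw": -1},{"dx": -4,"dy": -0.6,"dz": 0,"roll": 0,"jaw": -1},{"dx": -4,"dy": -0.6,"dz": 0,"roll": 0,"jaw": -1},{"dx": -4,"dy": -0.6,"dz": 0,"roll": 0,"jaw": -1},{"dx": -4,"dy": -0.6,"dz": 0,"roll": 0,"jaw": -1},{"dx": -4,"dy": 0,"dz": 0,"roll": 0,"jaw": -1}]}}

```text
time_s: 7.08
ee_pos: [0.5471, -0.0474, 0.0124]
eef_rot: [-3.141, 0.0, 0.066]
force: [3.6, 0.5, -2.2]
grip_width: 0.094
grip_force: 1.8
```

{"op": "send_rows", "data": {"rows": [{"dx": -2,"dy": 0,"dz": 0,"roll": 0,"jaw": -1},{"dx": -2,"dy": 0,"dz": 0,"roll": 0,"jaw": -1},{"dx": -2,"dy": 0,"dz": 0,"roll": 0,"jaw": -1},{"dx": -2,"dy": 0,"dz": 0,"roll": 0,"jaw": -1},{"dx": -2,"dy": 0,"dz": 0,"roll": 0,"jaw": -1}]}}

```text
time_s: 7.5
ee_pos: [0.5375, -0.0482, 0.0124]
eef_rot: [-3.142, 0.0, 0.066]
force: [3.5, 0.3, -1.8]
grip_width: 0.0939
grip_force: 1.9
```

```bash
python3 st.py
```

```text
{'time_s': np.float64(7.5), 'ee_pos': array([ 0.537, -0.048,  0.012]), 'eef_rot': array([-3.142,  0.   ,  0.066]), 'force': array([ 3.516,  0.298, -1.828]), 'moment': array([ 0.137, -0.651, -0.022])}
wrist [535.  -48.7] [ 24.3 198.9] 3.77 4367 dock rel [78.6  0.2] tcp-tray [2.5 0.5]
side [474.7 -50.9] [138.3 208.2] 3.24 262 dock rel [18.2  2. ] tcp-tray [62.8  2.7]
scene [477.8 -53.6] [141.5 201.1] 3.27 278 dock rel [21.2 -0.9] tcp-tray [59.6  5.4]
```

{"op": "send_rows", "data": {"rows": [{"dx": -1,"dy": 0,"dz": 0,"roll": 0,"jaw": -1},{"dx": -1,"dy": 0,"dz": 0,"roll": 0,"jaw": -1},{"dx": -1,"dy": 0,"dz": 0,"roll": 0,"jaw": -1},{"dx": -1,"dy": 0,"dz": 0,"roll": 0,"jaw": -1},{"dx": -1,"dy": 0,"dz": 0,"roll": 0,"jaw": -1},{"dx": -1,"dy": 0,"dz": 0,"roll": 0,"jaw": -1},{"dx": -1,"dy": 0,"dz": 0,"roll": 0,"jaw": -1}]}}

```text
time_s: 8.23
ee_pos: [0.5305, -0.0486, 0.0124]
eef_rot: [-3.142, 0.0, 0.066]
force: [2.9, 0.2, -3.3]
grip_width: 0.0938
grip_force: 1.7
```

{"op": "send_rows", "data": {"rows": [{"dx": -0.5,"dy": 0,"dz": 0,"roll": 0,"jaw": -1},{"dx": -0.5,"dy": 0,"dz": 0,"roll": 0,"jaw": -1},{"dx": -0.5,"dy": 0,"dz": 0,"roll": 0,"jaw": -1},{"dx": -0.5,"dy": 0,"dz": 0,"roll": 0,"jaw": -1}]}}

```text
time_s: 8.57
ee_pos: [0.5286, -0.0488, 0.0124]
eef_rot: [3.142, 0.0, 0.066]
force: [3.2, 0.2, -2.9]
grip_width: 0.0939
grip_force: 1.7
```

{"op": "send_rows", "data": {"rows": [{"dx": -0.5,"dy": 0,"dz": 0,"roll": 0,"jaw": -1},{"dx": -0.5,"dy": 0,"dz": 0,"roll": 0,"jaw": -1},{"dx": -0.5,"dy": 0,"dz": 0,"roll": 0,"jaw": -1}]}}

```text
time_s: 8.82
ee_pos: [0.5271, -0.0489, 0.0124]
eef_rot: [-3.142, 0.0, 0.066]
force: [3.7, 1.0, -2.3]
grip_width: 0.0942
grip_force: 1.7
```

{"op": "send_rows", "data": {"rows": [{"dx": -0.4,"dy": 0,"dz": 0,"roll": 0,"jaw": -1},{"dx": -0.4,"dy": 0,"dz": 0,"roll": 0,"jaw": -1}]}}

```text
time_s: 8.98
ee_pos: [0.5268, -0.0489, 0.0126]
eef_rot: [3.142, -0.001, 0.066]
force: [8.6, 1.8, -3.2]
grip_width: 0.0938
grip_force: 4.1
```

{"op": "send_rows", "data": {"rows": [{"dx": -0.4,"dy": 0,"dz": 0,"roll": 0,"jaw": -1},{"dx": -0.4,"dy": 0,"dz": 0,"roll": 0,"jaw": -1}]}}

```text
time_s: 9.15
ee_pos: [0.5268, -0.0488, 0.0129]
eef_rot: [3.141, -0.003, 0.067]
force: [12.5, 3.6, -4.3]
grip_width: 0.0943
grip_force: 6.1
```

{"op": "send_rows", "data": {"rows": [{"dx": -0.4,"dy": 0,"dz": 0,"roll": 0,"jaw": -1},{"dx": -0.4,"dy": 0,"dz": 0,"roll": 0,"jaw": -1}]}}

```text
time_s: 9.32
ee_pos: [0.5267, -0.0487, 0.0132]
eef_rot: [3.141, -0.005, 0.067]
force: [16.2, 4.3, -4.9]
grip_width: 0.0937
grip_force: 8.2
```

{"op": "send_rows", "data": {"rows": [{"dx": -0.4,"dy": 0,"dz": 0,"roll": 0,"jaw": -1}]}}

```text
time_s: 9.4
ee_pos: [0.5267, -0.0487, 0.0134]
eef_rot: [3.141, -0.006, 0.067]
force: [17.5, 5.4, -4.8]
grip_width: 0.0944
grip_force: 9.2
```

{"op": "send_rows", "data": {"rows": [{"dx": 0.7,"dy": 0,"dz": 0,"roll": 0,"jaw": -1},{"dx": 0,"dy": 0,"dz": 0,"roll": 0,"jaw": -1}]}}

```text
time_s: 9.57
ee_pos: [0.5268, -0.0488, 0.0131]
eef_rot: [3.141, -0.004, 0.067]
force: [13.7, 3.2, -3.5]
grip_width: 0.094
grip_force: 6.5
```

```bash
python3 st.py
```

```text
{'time_s': np.float64(9.567), 'ee_pos': array([ 0.527, -0.049,  0.013]), 'eef_rot': array([ 3.141, -0.004,  0.067]), 'force': array([13.654,  3.235, -3.521]), 'moment': array([ 0.905, -2.311,  0.386])}
wrist [524.1 -49.3] [ 24.2 199.7] 3.82 4531 dock rel [67.7  0.3] tcp-tray [2.7 0.6]
side [465.4 -53.2] [140.1 205.1] 3.95 249 dock rel [8.9 0.3] tcp-tray [61.3  4.4]
scene [466.  -53.5] [144.7 202. ] 3.88 279 dock rel [ 9.4 -0. ] tcp-tray [60.8  4.7]
```

View pics/st_wrist.png

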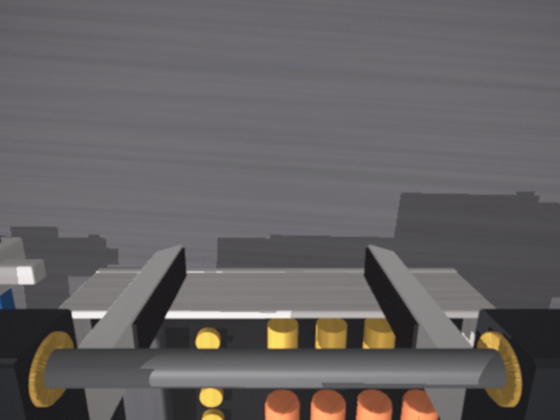

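The wrist view shows the wall across rows 270-315 with both fingers on it and the bolt tip at (35,270). The moment says the load sits more on the -y side, so I'll turn slightly towards +y until both buffers share it.

{"op": "send_rows", "data": {"rows": [{"dx": 0,"dy": -0.3,"dz": 0,"roll": -0.3,"jaw": -1},{"dx": 0,"dy": 0,"dz": 0,"roll": 0,"jaw": -1}]}}

```text
time_s: 9.88
ee_pos: [0.5268, -0.0486, 0.0132]
eef_rot: [3.141, -0.004, 0.071]
force: [12.9, 2.5, -3.8]
grip_width: 0.0942
grip_force: 6.4
```

```bash
cat > s.py <<'E'
from fit import *
o=get_obs();f=o["force"];m=o["moment"];print(np.round(o["ee_pos"]*1000,2),"yaw",round(np.degrees(o["eef_rot"][2]),3),f.round(1),m.round(2),"yoff mm",round(-m[2]/f[0]*1000),"t",round(float(o["time_s"]),2), "cmdq")
E
python3 s.py
```

```text
[526.78 -48.62  13.16] yaw 4.062 [12.9  2.5 -3.8] [ 0.36 -2.31 -0.65] yoff mm 50 t 9.88 cmdq
```

{"op": "send_rows", "data": {"rows": [{"dx": 0,"dy": -0.3,"dz": 0,"roll": -0.3,"jaw": -1},{"dx": 0,"dy": 0,"dz": 0,"roll": 0,"jaw": -1}]}}

```text
time_s: 10.05
ee_pos: [0.527, -0.0485, 0.0133]
eef_rot: [3.141, -0.005, 0.076]
force: [14.2, 0.6, -3.9]
grip_width: 0.0943
grip_force: 7.0
```

```bash
python3 s.py
```

```text
[527.04 -48.53  13.31] yaw 4.346 [14.2  0.6 -3.9] [ 0.   -2.42 -0.79] yoff mm 56 t 10.05 cmdq
```

The load swung to the +y finger without the tray turning, so it is firm on both buffers. I'll go back to the balanced angle and hold.

{"op": "send_rows", "data": {"rows": [{"dx": 0,"dy": 0,"dz": 0,"roll": 0.45,"jaw": -1},{"dx": 0,"dy": 0,"dz": 0,"roll": 0,"jaw": -1}]}}

```text
time_s: 10.22
ee_pos: [0.5267, -0.0486, 0.0131]
eef_rot: [3.141, -0.004, 0.069]
force: [12.0, -0.1, -4.7]
grip_width: 0.0942
grip_force: 6.2
```

```bash
python3 s.py
```

```text
[526.73 -48.62  13.14] yaw 3.926 [12.  -0.1 -4.7] [ 0.11 -2.26 -0.03] yoff mm 3 t 10.22 cmdq
```

{"op": "send_rows", "data": {"rows": [{"dx": -0.3,"dy": 0,"dz": 0,"roll": 0,"jaw": -1},{"dx": 0,"dy": 0,"dz": 0,"roll": 0,"jaw": -1},{"dx": 0,"dy": 0,"dz": 0,"roll": 0,"jaw": -1}]}}

```text
time_s: 10.47
ee_pos: [0.5267, -0.0486, 0.0133]
eef_rot: [3.141, -0.005, 0.069]
force: [14.9, -0.1, -4.0]
grip_width: 0.0943
grip_force: 7.0
```

{"op": "send_rows", "data": {"rows": [{"dx": 0,"dy": 0,"dz": 0,"roll": 0,"jaw": -1},{"dx": 0,"dy": 0,"dz": 0,"roll": 0,"jaw": -1},{"dx": 0,"dy": 0,"dz": 0,"roll": 0,"jaw": -1},{"dx": 0,"dy": 0,"dz": 0,"roll": 0,"jaw": -1},{"dx": 0,"dy": 0,"dz": 0,"roll": 0,"jaw": -1},{"dx": 0,"dy": 0,"dz": 0,"roll": 0,"jaw": -1},{"dx": 0,"dy": 0,"dz": 0,"roll": 0,"jaw": -1}]}}

```text
time_s: 11.05
ee_pos: [0.5267, -0.0486, 0.0133]
eef_rot: [3.141, -0.005, 0.069]
force: [13.6, -0.6, -5.3]
grip_width: 0.0941
grip_force: 7.0
```

{"op": "send_rows", "data": {"rows": [{"dx": 0,"dy": 0,"dz": 0,"roll": 0,"jaw": -1},{"dx": 0,"dy": 0,"dz": 0,"roll": 0,"jaw": -1},{"dx": 0,"dy": 0,"dz": 0,"roll": 0,"jaw": -1},{"dx": 0,"dy": 0,"dz": 0,"roll": 0,"jaw": -1},{"dx": 0,"dy": 0,"dz": 0,"roll": 0,"jaw": -1}]}}

```text
time_s: 11.47
ee_pos: [0.5267, -0.0486, 0.0133]
eef_rot: [3.141, -0.005, 0.069]
force: [13.8, 0.7, -3.8]
grip_width: 0.094
grip_force: 7.0
```

```bash
python3 s.py; python3 - <<'E'
from h import *
# far wall outer top edge vs bolt bar, wrist & scene & side depth points, dock frame
a=np.radians(3.85);R=np.array([[np.cos(a),np.sin(a)],[-np.sin(a),np.cos(a)]])
for n in("wrist","scene","side"):
    c=camera(n);W=pts(c);z=W[...,2];f=c["frame"].astype(int)
    X=(W[...,:2]*1000-[456.6,-54.1])@R.T;br=(f.min(-1)>110)
    for nm,m in(("wall",br&(z>.042)&(z<.048)&(abs(X[...,1])<90)&(X[...,0]>45)&(X[...,0]<80)),
                ("bolt",br&(z>.012)&(z<.03)&(X[...,1]>115)&(X[...,1]<137)&(abs(X[...,0]-70)<12)),
                ("housing",br&(z>.031)&(z<.037)&(X[...,1]>135)&(X[...,1]<170)&(abs(X[...,0]-70)<18))):
        if m.sum()>5:p=X[m];print(n,nm,m.sum(),"x",np.percentile(p[:,0],[2,50,98]).round(1),"y",np.percentile(p[:,1],[2,98]).round(1),"z",np.median(z[m]).round(4))
E
```

```text
[526.73 -48.62  13.27] yaw 3.936 [13.8  0.7 -3.8] [ 0.28 -2.58 -0.14] yoff mm 10 t 11.47 cmdq
wrist wall 3600 x [56.2 59.5 79.1] y [-87.2  87.5] z 0.0457
wrist bolt 830 x [63.1 69.4 72.8] y [120.7 136.5] z 0.0251
scene wall 82 x [56.4 60.6 79.6] y [-86.9  85.6] z 0.0443
scene bolt 25 x [65.4 71.4 74.4] y [119.9 136. ] z 0.0233
scene housing 43 x [59.1 70.5 81.1] y [139.9 162.8] z 0.0333
side wall 41 x [54.4 56.9 72.3] y [-87.6  81.4] z 0.0456
side bolt 8 x [62.7 66.1 70.2] y [121.8 130.9] z 0.0253
side housing 48 x [54.4 66.4 77. ] y [140.9 166.3] z 0.0336
```

The wall-to-bolt spacing is about 9.5 mm centre to centre in all three cameras, as it should be for a tray that is home. The hold has lasted over 1 s at about 13.8 N, against about 3.3 N to slide. Now I'll release, rise and go round to the T-handle.

{"op": "send_rows", "data": {"rows": [{"dx": 1,"dy": 0,"dz": 0,"roll": 0,"jaw": -1},{"dx": 2,"dy": 0,"dz": 0,"roll": 0,"jaw": -1},{"dx": 3,"dy": 0,"dz": 0,"roll": 0,"jaw": -1},{"dx": 8,"dy": 0,"dz": 0,"roll": 0,"jaw": -1},{"dx": 0,"dy": 0,"dz": 0,"roll": 0,"jaw": -1},{"dx": 0,"dy": 0,"dz": -20,"roll": 0,"jaw": -1},{"dx": 0,"dy": 0,"dz": -30,"roll": 0,"jaw": -1},{"dx": 0,"dy": 0,"dz": -35,"roll": 0,"jaw": -1},{"dx": 0,"dy": 0,"dz": 0,"roll": 0,"jaw": 1}]}}

```text
time_s: 12.37
ee_pos: [0.5413, -0.0478, 0.1034]
eef_rot: [3.14, -0.008, 0.069]
force: [1.5, 0.2, 0.6]
grip_width: 0.0902
grip_force: 0.0
```

{"op": "send_rows", "data": {"rows": [{"dx": -1,"dy": -26,"dz": 0,"roll": 0,"jaw": 1},{"dx": -1,"dy": -26,"dz": 0,"roll": 0,"jaw": 1},{"dx": -1,"dy": -26,"dz": 0,"roll": 0,"jaw": 1},{"dx": -1,"dy": -26,"dz": 0,"roll": 0,"jaw": 1},{"dx": -2,"dy": -26,"dz": 0,"roll": 0,"jaw": 1},{"dx": -2,"dy": -26,"dz": 0,"roll": 0,"jaw": 1},{"dx": -2,"dy": -26,"dz": 0,"roll": 0,"jaw": 1},{"dx": -2,"dy": -26,"dz": 0,"roll": 0,"jaw": 1},{"dx": -1,"dy": -26,"dz": 0,"roll": 0,"jaw": 1},{"dx": -1,"dy": -26,"dz": 0,"roll": 0,"jaw": 1},{"dx": 0,"dy": 0,"dz": 0,"roll": 0,"jaw": 1},{"dx": 0,"dy": 0,"dz": 0,"roll": 0,"jaw": 1}]}}

```text
time_s: 13.37
ee_pos: [0.5065, 0.2117, 0.0971]
eef_rot: [3.141, 0.0, 0.071]
force: [-0.2, -0.2, -0.6]
grip_width: 0.0104
grip_force: 0.0
```

```bash
python3 s.py; python3 - <<'E'
from h import *
a=np.radians(3.85);R=np.array([[np.cos(a),np.sin(a)],[-np.sin(a),np.cos(a)]])
for n in("wrist","scene","side"):
    c=camera(n);W=pts(c);z=W[...,2];f=c["frame"].astype(int);X=(W[...,:2]*1000-[456.6,-54.1])@R.T
    for nm,m in(("handle",(f.max(-1)<90)&(z>.041)&(z<.052)&(abs(X[...,0]-68)<60)&(abs(X[...,1]-230)<30)),
      ("rim",(f.min(-1)>110)&(z>.040)&(z<.049)&(abs(X[...,1])<106)&(abs(X[...,0])<70))):
        if m.sum()>5:
            p=X[m];print(n,nm,m.sum(),np.percentile(p,[2,50,98],axis=0).round(1).tolist(),cv2.minAreaRect(p.astype(np.float32)) if nm=="rim" else "")
cv2.imwrite("pics/s5.png",camera("scene")["frame"][:,:,::-1])
E
```

```text
[506.5  211.71  97.14] yaw 4.069 [-0.2 -0.2 -0.6] [ 0.06  0.09 -0.04] yoff mm -152 t 13.37 cmdq
wrist handle 2626 [[21.9, 220.3], [72.8, 226.4], [115.7, 231.8]] 
wrist rim 1491 [[-23.2, 73.2], [31.8, 99.4], [60.1, 101.0]] ((-0.21805572509765625, 83.16993713378906), (123.9194107055664, 41.22398376464844), 6.823420524597168)
scene handle 108 [[21.3, 218.3], [72.0, 223.1], [117.3, 231.5]] 
scene rim 391 [[-58.9, -99.8], [6.2, -12.3], [62.7, 99.7]] ((-1.8899612426757812, 1.1147918701171875), (130.27835083007812, 202.96934509277344), 0.23414945602416992)
side handle 147 [[18.1, 220.3], [66.0, 228.8], [113.0, 234.0]] 
side rim 275 [[-60.5, -99.0], [-13.1, 4.6], [58.1, 102.3]] ((-0.7467918395996094, 0.34606170654296875), (120.5005874633789, 204.7279052734375), 0.01287413202226162)
```

View pics/s5.png

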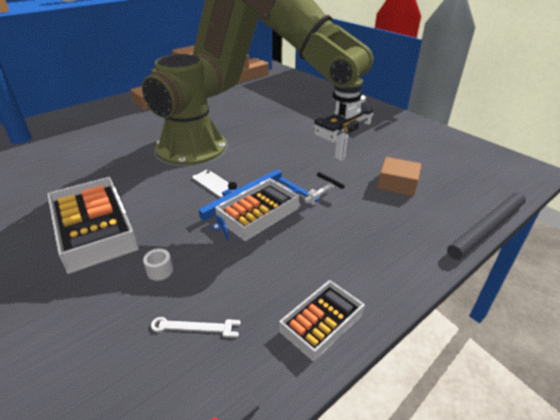

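The tray stayed home (square in the dock frame, at about 0,0), and the shut fingers at (342,145) are beyond the handle at (330,180). I'll lower and push.

{"op": "send_rows", "data": {"rows": [{"dx": 1,"dy": 0,"dz": 20,"roll": 0,"jaw": 1},{"dx": 0,"dy": 0,"dz": 20,"roll": 0,"jaw": 1},{"dx": 0,"dy": 0,"dz": 15,"roll": 0,"jaw": 1},{"dx": 0,"dy": 0,"dz": 8,"roll": 0,"jaw": 1},{"dx": 0,"dy": 0,"dz": 4,"roll": 0,"jaw": 1},{"dx": 0,"dy": 0,"dz": 0,"roll": 0,"jaw": 1},{"dx": 0,"dy": 3,"dz": 0,"roll": 0,"jaw": 1},{"dx": 0,"dy": 3,"dz": 0,"roll": 0,"jaw": 1},{"dx": 0,"dy": 3,"dz": 0,"roll": 0,"jaw": 1},{"dx": 0,"dy": 1,"dz": 0,"roll": 0,"jaw": 1}]}}

```text
time_s: 14.4
ee_pos: [0.5088, 0.2006, 0.031]
eef_rot: [-3.141, -0.001, 0.069]
force: [-1.0, -0.1, -0.0]
grip_width: 0.0002
grip_force: 0.0
```

{"op": "send_rows", "data": {"rows": [{"dx": 0,"dy": 2,"dz": 0,"roll": 0,"jaw": 1},{"dx": 0,"dy": 2,"dz": 0,"roll": 0,"jaw": 1},{"dx": 0,"dy": 2,"dz": 0,"roll": 0,"jaw": 1},{"dx": 0,"dy": 2,"dz": 0,"roll": 0,"jaw": 1},{"dx": 0,"dy": 2,"dz": 0,"roll": 0,"jaw": 1},{"dx": 0,"dy": 2,"dz": 0,"roll": 0,"jaw": 1},{"dx": 0,"dy": 2,"dz": 0,"roll": 0,"jaw": 1}]}}

```text
time_s: 14.98
ee_pos: [0.5095, 0.1871, 0.0305]
eef_rot: [-3.141, -0.0, 0.069]
force: [-0.3, 2.3, 0.9]
grip_width: 0.0006
grip_force: 1.4
```

{"op": "send_rows", "data": {"rows": [{"dx": 0,"dy": 2,"dz": 0,"roll": 0,"jaw": 1},{"dx": 0,"dy": 2,"dz": 0,"roll": 0,"jaw": 1},{"dx": 0,"dy": 2,"dz": 0,"roll": 0,"jaw": 1},{"dx": 0,"dy": 2,"dz": 0,"roll": 0,"jaw": 1}]}}

```text
time_s: 15.32
ee_pos: [0.51, 0.1789, 0.0305]
eef_rot: [-3.142, -0.0, 0.069]
force: [-0.5, 2.8, 0.3]
grip_width: 0.0005
grip_force: 1.4
```

{"op": "send_rows", "data": {"rows": [{"dx": 0,"dy": 2,"dz": 0,"roll": 0,"jaw": 1},{"dx": 0,"dy": 2,"dz": 0,"roll": 0,"jaw": 1},{"dx": 0,"dy": 2,"dz": 0,"roll": 0,"jaw": 1},{"dx": 0,"dy": 2,"dz": 0,"roll": 0,"jaw": 1}]}}

```text
time_s: 15.65
ee_pos: [0.5106, 0.1709, 0.0305]
eef_rot: [3.142, -0.0, 0.069]
force: [-0.4, 1.8, 1.6]
grip_width: 0.0003
grip_force: 1.4
```

{"op": "send_rows", "data": {"rows": [{"dx": 0,"dy": 2,"dz": 0,"roll": 0,"jaw": 1},{"dx": 0,"dy": 2,"dz": 0,"roll": 0,"jaw": 1},{"dx": 0,"dy": 2,"dz": 0,"roll": 0,"jaw": 1}]}}

```text
time_s: 15.9
ee_pos: [0.511, 0.1649, 0.0305]
eef_rot: [3.142, -0.0, 0.069]
force: [-0.5, 2.0, 2.4]
grip_width: 0.0004
grip_force: 1.4
```

{"op": "send_rows", "data": {"rows": [{"dx": 0,"dy": 2,"dz": 0,"roll": 0,"jaw": 1},{"dx": 0,"dy": 2,"dz": 0,"roll": 0,"jaw": 1},{"dx": 0,"dy": 2,"dz": 0,"roll": 0,"jaw": 1},{"dx": 0,"dy": 2,"dz": 0,"roll": 0,"jaw": 1}]}}

```text
time_s: 16.23
ee_pos: [0.5115, 0.1569, 0.0304]
eef_rot: [3.142, -0.0, 0.069]
force: [-0.5, 2.8, 2.6]
grip_width: 0.0005
grip_force: 1.4
```

{"op": "send_rows", "data": {"rows": [{"dx": 0,"dy": 2,"dz": 0,"roll": 0,"jaw": 1},{"dx": 0,"dy": 2,"dz": 0,"roll": 0,"jaw": 1},{"dx": 0,"dy": 1,"dz": 0,"roll": 0,"jaw": 1}]}}

```text
time_s: 16.48
ee_pos: [0.5119, 0.1519, 0.0304]
eef_rot: [3.142, -0.0, 0.069]
force: [-0.3, 2.0, 2.6]
grip_width: 0.0008
grip_force: 1.3
```

Past the tray's corner with only about 2.5 N. About 7 mm remain, so I'll use smaller steps.

{"op": "send_rows", "data": {"rows": [{"dx": 0,"dy": 1,"dz": 0,"roll": 0,"jaw": 1},{"dx": 0,"dy": 1,"dz": 0,"roll": 0,"jaw": 1},{"dx": 0,"dy": 1,"dz": 0,"roll": 0,"jaw": 1}]}}

```text
time_s: 16.73
ee_pos: [0.5121, 0.1491, 0.0304]
eef_rot: [3.142, 0.0, 0.069]
force: [-0.9, 2.3, 2.1]
grip_width: 0.0003
grip_force: 1.3
```

{"op": "send_rows", "data": {"rows": [{"dx": 0,"dy": 1,"dz": 0,"roll": 0,"jaw": 1},{"dx": 0,"dy": 1,"dz": 0,"roll": 0,"jaw": 1}]}}

```text
time_s: 16.9
ee_pos: [0.5122, 0.1471, 0.0304]
eef_rot: [-3.142, 0.0, 0.069]
force: [-0.7, 1.5, 3.8]
grip_width: 0.0005
grip_force: 1.3
```

{"op": "send_rows", "data": {"rows": [{"dx": 0,"dy": 0.7,"dz": 0,"roll": 0,"jaw": 1},{"dx": 0,"dy": 0.7,"dz": 0,"roll": 0,"jaw": 1}]}}

```text
time_s: 17.07
ee_pos: [0.5123, 0.1457, 0.0304]
eef_rot: [-3.142, 0.0, 0.069]
force: [-0.2, 2.2, 2.2]
grip_width: 0.0003
grip_force: 1.3
```

{"op": "send_rows", "data": {"rows": [{"dx": 0,"dy": 0.7,"dz": 0,"roll": 0,"jaw": 1},{"dx": 0,"dy": 0,"dz": 0,"roll": 0,"jaw": 1}]}}

```text
time_s: 17.23
ee_pos: [0.5124, 0.1449, 0.0304]
eef_rot: [3.142, 0.0, 0.069]
force: [0.7, 1.3, 0.6]
grip_width: 0.0003
grip_force: 0.7
```

{"op": "send_rows", "data": {"rows": [{"dx": 0,"dy": 0.8,"dz": 0,"roll": 0,"jaw": 1},{"dx": 0,"dy": 0.8,"dz": 0,"roll": 0,"jaw": 1}]}}

```text
time_s: 17.4
ee_pos: [0.5124, 0.1442, 0.0305]
eef_rot: [-3.14, -0.0, 0.069]
force: [-0.3, 14.4, 1.0]
grip_width: 0.0008
grip_force: 7.2
```

{"op": "send_rows", "data": {"rows": [{"dx": 0,"dy": 0.8,"dz": 0,"roll": 0,"jaw": 1},{"dx": 0,"dy": 0.8,"dz": 0,"roll": 0,"jaw": 1}]}}

```text
time_s: 17.57
ee_pos: [0.5124, 0.144, 0.0305]
eef_rot: [-3.138, -0.001, 0.069]
force: [-1.9, 26.7, -0.2]
grip_width: 0.0003
grip_force: 13.4
```

{"op": "send_rows", "data": {"rows": [{"dx": 0,"dy": 0.8,"dz": 0,"roll": 0,"jaw": 1},{"dx": 0,"dy": 0.8,"dz": 0,"roll": 0,"jaw": 1}]}}

```text
time_s: 17.73
ee_pos: [0.5125, 0.1439, 0.0306]
eef_rot: [-3.136, -0.001, 0.069]
force: [-2.2, 38.4, -0.8]
grip_width: 0.0003
grip_force: 19.5
```

The bolt is on its end stop, at the expected y of 144 mm. My last two batched steps pressed it harder than I meant to, so I'm backing off now.

{"op": "send_rows", "data": {"rows": [{"dx": 0,"dy": -4,"dz": 0,"roll": 0,"jaw": 1},{"dx": 0,"dy": -6,"dz": 0,"roll": 0,"jaw": 1},{"dx": 0,"dy": -10,"dz": 0,"roll": 0,"jaw": 1},{"dx": 0,"dy": -10,"dz": 0,"roll": 0,"jaw": 1},{"dx": 0,"dy": 0,"dz": -30,"roll": 0,"jaw": 1},{"dx": 0,"dy": 0,"dz": -40,"roll": 0,"jaw": 1},{"dx": 0,"dy": 0,"dz": -40,"roll": 0,"jaw": 1},{"dx": 0,"dy": 0,"dz": 0,"roll": 0,"jaw": 1},{"dx": 0,"dy": 0,"dz": 0,"roll": 0,"jaw": 1}]}}

```text
time_s: 18.48
ee_pos: [0.5114, 0.1709, 0.1423]
eef_rot: [-3.141, -0.004, 0.069]
force: [-0.3, -0.3, -1.2]
grip_width: 0.0004
grip_force: 0.0
```

```bash
python3 s.py; python3 - <<'E'
from h import *
a=np.radians(3.85);R=np.array([[np.cos(a),np.sin(a)],[-np.sin(a),np.cos(a)]])
for n in("scene","side","wrist"):
    c=camera(n);W=pts(c);z=W[...,2];f=c["frame"].astype(int);X=(W[...,:2]*1000-[456.6,-54.1])@R.T
    for nm,m in(("handle",(f.max(-1)<90)&(z>.041)&(z<.052)&(abs(X[...,0]-68)<60)&(abs(X[...,1]-175)<30)),
      ("bolt",(f.min(-1)>110)&(z>.010)&(z<.030)&(X[...,1]>50)&(X[...,1]<137)&(abs(X[...,0]-70)<12)),
      ("rim",(f.min(-1)>110)&(z>.040)&(z<.049)&(abs(X[...,1])<106)&(abs(X[...,0])<70))):
        if m.sum()>5:
            p=X[m];print(n,nm,m.sum(),np.percentile(p,[2,50,98],axis=0).round(1).tolist(),cv2.minAreaRect(p.astype(np.float32)) if nm=="rim" else "")
    if n=="scene":cv2.imwrite("pics/s6.png",cv2.resize(c["frame"][120:360,130:450,::-1],None,fx=2.4,fy=2.4))
E
```

```text
[511.44 170.9  142.32] yaw 3.962 [-0.3 -0.3 -1.2] [ 0.01  0.07 -0.01] yoff mm -42 t 18.48 cmdq
scene handle 113 [[24.4, 168.5], [71.5, 173.3], [117.2, 181.0]] 
scene bolt 141 [[59.6, 54.6], [67.1, 86.4], [74.7, 134.7]] 
scene rim 391 [[-58.1, -99.8], [9.3, -10.6], [62.6, 99.4]] ((-1.7204170227050781, 0.1006317138671875), (203.06292724609375, 131.63168334960938), 89.06573486328125)
side handle 136 [[18.9, 170.7], [65.0, 179.8], [112.8, 184.2]] 
side bolt 42 [[61.1, 74.6], [66.1, 98.6], [70.9, 129.4]] 
side rim 294 [[-60.6, -98.4], [-11.4, 3.7], [58.4, 102.5]] ((-0.6220779418945312, 1.4427642822265625), (120.69895935058594, 206.41537475585938), 0.3340730667114258)
wrist handle 1964 [[21.7, 170.8], [71.7, 176.9], [115.7, 182.2]] 
wrist bolt 1448 [[59.4, 53.1], [66.9, 96.6], [72.4, 135.0]] 
wrist rim 2685 [[-56.4, -21.4], [4.2, 62.6], [60.1, 100.6]] ((1.9831695556640625, 36.62907409667969), (118.3190689086914, 129.29176330566406), 0.679875910282135)
```

View pics/s6.png

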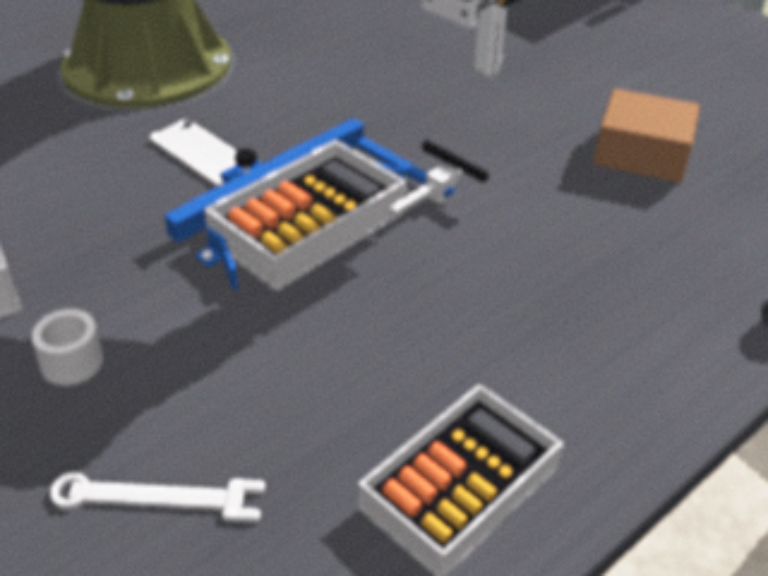

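The bolt (390-455, 170-210 in the crop) lies behind the tray's far wall. The handle is at dock y ≈ 176, the full 55 mm across, and the tray is home and square. The robot is clear.

```bash
python3 -c "
from station import *
print(hand_in())"
```

```text
the job is handed in; nothing more can be done
None
```

The tray is home and square on both buffers, held there for over 1 s at about 10 N above its sliding force, and the bolt is fully across behind it. At its end stop I briefly pushed the bolt with about 38 N, harder than the gentle push you asked for; the job is handed in, and no verdict came back.

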